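# Put the chime bars back on their resonator boxes

## Robot

A 6-joint arm with a two-finger parallel gripper is mounted at the origin on a cart in front of the work surface, level with it; the furniture and walls round the work are solid. World frame = base frame: x ahead of the robot, y to its left, z up, the work surface at z = 0. Lengths are in mm, angles in rad, forces in N, time in s.
With the tool pointing down it reaches from about 300 to 775 mm from the base axis. Payload 14.6 kg.
Tool frame: the origin (TCP) lies between the finger pads; the fingertips stand manip.tip_reach ahead of it and the grasp point (between the pads) lies 5 mm behind it (manip.tip_reach is the distance from the TCP to the fingertips, in mm); z points along the fingers, y is the line along which they close (so a half turn about z gives the same grasp; the last joint's range is limited). The gripper opens to 94 mm and grips with 3 to 60 N. Pads are 16 mm wide; open, the fingers measure 119 mm over their backs; the gripper's body (75 mm by 177 mm) begins 78 mm behind the grasp point.
Start: joints at [-1.22, 0.3, 1.521, -0, 1.321, -0.067], TCP at [223.155, -502.684, 219.446] pointing down, gripper open.
Joint ranges: [-3.03, 3.03], [-0.79, 2.21], [0.23, 2.52], [-1.04, 4.18], [0, 3.07], [-2.55, 2.55]. Speed limits (rad/s): [2.22, 2.22, 2.57, 3.14, 3.14, 3.14].

## Interface

Orientations are given as [roll, pitch, yaw] about the fixed x, y, z axes, in that order (R = Rz(yaw) Ry(pitch) Rx(roll)).
In Python, from cell import manip gives the robot as it stands. The module is installed in compiled form; this text tells all that it offers.
- The arm moves only by the shell command python3 -m creep 'ROWS' [FORCE]. ROWS is JSON, a list of rows, each a list of 3 entries, a list of its own where there are three numbers: the opening, from -1 (shut) to 1 (fully open), then the shift along the tool's x, y, z in cm, then the turn about the tool's z in units of 5 degrees (1.0 is 5 degrees). In form: [[grip, [tx, ty, tz], roll], ...]. A call has 1 to 12 rows; each row is the pose to reach, as a shift and turn from the pose commanded when the call began, along the tool's axes at that moment; what a row does not reach only later rows make up. A row lasts 1/10 s, in which the tool goes at most 50 mm and 8.59 degrees, less where a joint would pass 70% of its speed; a pose out of reach is approached as far as the arm can. A call with a gripper value outside its range is refused whole. The fingers move at their own pace and stop on an object; FORCE is the grip in N (left out, the last holds). Time passes only in rows, so rows that repeat a pose let the fingers close. It gives the time, the measured TCP pose, the force, the opening and the grip force at its end, in the units of the state.
- manip.read_state(): the state, without advancing time (a new reading comes with each control period).
- manip.camera(name): name is "scene" or "top" or "wrist"; returns the picture (384x512x3 uint8, red, green, blue); there is no depth.
- manip.camera_params(name): a dict with "fovy" (degrees; the focal length in pixels is half the picture's height over the tangent of half this angle, whatever the lens; pixels are square), "cx", "cy" (the principal point, pixels), "origin" and "attitude" of the camera in the world. Camera axes: x right, y down, z forward; pixel columns grow to the right and rows downward; lengths in mm; the calibration is good to about 2 mm. A picture is of the moment at which its call begins: read the wrist's pose just before it. camera_params takes no time and is no camera call; for the wrist camera it gives the pose at the moment of the call.
- manip.sign_off(): hands the job in; it is judged then, once.
The state is a dict: "clock": time; "joints": joint angles; "qd": joint speeds; "effort": joint torques, N m; "eef_pos": TCP position; "eef_rot": TCP orientation; "wrist_force": force on the tool from outside, world axes, zero at the start; "moment": the same for the moment, N m; "finger_gap": finger opening in mm; "finger_force": force on a finger pad.
Only numpy, scipy, OpenCV 4.12 (cv2) and the standard library are available. Lean on these libraries where they do the work, as an engineer would, in place of code of your own. Each camera call takes 0.05 s, during which the arm holds its last target. There are 200 camera calls.

## Task

The four metal chime bars lie piled up on the desk after cleaning. Take the pile apart and lay each bar gently, without dropping it, on the wooden resonator box of its size (the longest bar on the longest box, and so on down to the shortest), lengthways, centred, resting flat on both felt strips between the four guide pins, so that the set can be played. The boxes stay standing where they are, and so do the DI box and the harmonica beside them.

Things in the scene. Friction and masses are not known exactly. Their poses are not given: they have to be found in the camera images.
- bar_a: the longest chime bar: plain rounded silvery metal bar, 114 x 26 x 10 mm (x, y, z), same at both ends, about 95 g (+-20 %); at the start it lies at the bottom of the pile, flat on the desk, turned a little against its neighbours. Origin: centre of its underside; x along its length, y across its 26 mm width (the way to grip it), z up.
- bar_b: the second longest chime bar: plain rounded silvery metal bar, 96 x 26 x 10 mm (x, y, z), same at both ends, about 82 g (+-20 %); at the start it lies flat on the 114 mm bar in the pile, turned a little against its neighbours. Origin: centre of its underside; x along its length, y across its 26 mm width (the way to grip it), z up.
- bar_c: the second shortest chime bar: plain rounded silvery metal bar, 78 x 26 x 10 mm (x, y, z), same at both ends, about 68 g (+-20 %); at the start it lies flat on the 96 mm bar in the pile, turned a little against its neighbours. Origin: centre of its underside; x along its length, y across its 26 mm width (the way to grip it), z up.
- bar_d: the shortest chime bar: plain rounded silvery metal bar, 60 x 26 x 10 mm (x, y, z), same at both ends, about 55 g (+-20 %); at the start it lies flat on the 78 mm bar in the pile, on top of all, turned a little against its neighbours. Origin: centre of its underside; x along its length, y across its 26 mm width (the way to grip it), z up.
- box_a: longest resonator box: loose wooden box 110 x 48 x 44 mm (x, y, z), 0.24 kg, empty, open at its -x end. Two felt strips on top at x = +-31 mm carry the 114 mm bar, its underside 48 mm above the desk. At each strip two 4 mm steel pins at y = +-20 mm, tops at 61 mm, 36 mm clear: the bar has 5 mm play each side. Free for fingers between strips. Origin: centre of underside; x along length.
- box_b: second longest resonator box: loose wooden box 92 x 48 x 44 mm (x, y, z), 0.24 kg, empty, open at its -x end. Two felt strips on top at x = +-26 mm carry the 96 mm bar, its underside 48 mm above the desk. At each strip two 4 mm steel pins at y = +-20 mm, tops at 61 mm, 36 mm clear: the bar has 5 mm play each side. Free for fingers between strips. Origin: centre of underside; x along length.
- box_c: second shortest resonator box: loose wooden box 74 x 48 x 44 mm (x, y, z), 0.24 kg, empty, open at its -x end. Two felt strips on top at x = +-22 mm carry the 78 mm bar, its underside 48 mm above the desk. At each strip two 4 mm steel pins at y = +-20 mm, tops at 61 mm, 36 mm clear: the bar has 5 mm play each side. Free for fingers between strips. Origin: centre of underside; x along length.
- box_d: shortest resonator box: loose wooden box 56 x 48 x 44 mm (x, y, z), 0.24 kg, empty, open at its -x end. Two felt strips on top at x = +-17 mm carry the 60 mm bar, its underside 48 mm above the desk. At each strip two 4 mm steel pins at y = +-20 mm, tops at 61 mm, 36 mm clear: the bar has 5 mm play each side. Free for fingers between strips. Origin: centre of underside; x along length.
- di_box: bystander: blue steel DI box, 113 x 64 x 41 mm, to the left of the work; origin at the centre of its underside. Leave it where it is.
- harmonica: bystander: harmonica, 28 x 102 x 20 mm, to the right of the work; origin at the centre of its underside. Leave it where it is.

How it is judged (in metres and radians):
At the end, for the whole second after the job is handed in: Each bar lies at rest on the box of its size: centred within 10 mm along it and 8 mm across, parallel within 0.25 rad, level within 0.08 rad, its underside 45 to 51 mm above the box's underside (on both felt strips); the boxes stand upright within 0.05 rad (x of bar_a in the frame of box_a between -0.01 and 0.01 m and y of bar_a in the frame of box_a between -0.008 and 0.008 m and z of bar_a in the frame of box_a between 0.045 and 0.051 m and angle between the x axis of bar_a and the x axis of box_a, either way round below 0.25 rad and angle between each of bar_a, bar_b, bar_c, bar_d's own z axis and vertical below 0.08 rad and angle between each of box_a, box_b, box_c, box_d's own z axis and vertical below 0.05 rad and linear speed of each of bar_a, bar_b, bar_c, bar_d below 0.02 m/s and x of bar_b in the frame of box_b between -0.01 and 0.01 m and y of bar_b in the frame of box_b between -0.008 and 0.008 m and z of bar_b in the frame of box_b between 0.045 and 0.051 m and angle between the x axis of bar_b and the x axis of box_b, either way round below 0.25 rad and x of bar_c in the frame of box_c between -0.01 and 0.01 m and y of bar_c in the frame of box_c between -0.008 and 0.008 m and z of bar_c in the frame of box_c between 0.045 and 0.051 m and angle between the x axis of bar_c and the x axis of box_c, either way round below 0.25 rad and x of bar_d in the frame of box_d between -0.01 and 0.01 m and y of bar_d in the frame of box_d between -0.008 and 0.008 m and z of bar_d in the frame of box_d between 0.045 and 0.051 m and angle between the x axis of bar_d and the x axis of box_d, either way round below 0.25 rad); the robot touches nothing.
It fails at once if a resonator box is shoved more than 30 mm or knocked over (distance of any of box_a, box_b, box_c, box_d from where it was at the start of the episode above 0.03 m or angle between any of box_a, box_b, box_c, box_d's own z axis and vertical above 0.5 rad).
It fails at once if the DI box or the harmonica is moved more than 20 mm (distance of any of di_box, harmonica from where it was at the start of the episode above 0.02 m).
It fails at once if a bar is dropped or knocked away instead of being laid down (it moves faster than 0.4 m/s, as after a fall of 8 mm, with no finger touching it) ((contact force between the fingers and bar_a below 0.1 N and linear speed of bar_a above 0.4 m/s) or (contact force between the fingers and bar_b below 0.1 N and linear speed of bar_b above 0.4 m/s) or (contact force between the fingers and bar_c below 0.1 N and linear speed of bar_c above 0.4 m/s) or (contact force between the fingers and bar_d below 0.1 N and linear speed of bar_d above 0.4 m/s)).
It also fails if it takes over 99 s, if anything falls off the work surface, if the arm or the gripper's body presses on something with over 40 N, if the wrist force passes 120 N, or if a joint passes its speed limit or range.

## Working session

There is one attempt and no reset: what is moved stays moved. The work goes in short steps, Python scripts to look and compute and a shell command to move; the robot and the scene stay as the last step left them, time stands still between calls to the robot, and variables do not carry over. Pictures are saved under pics/ and viewed, at most 14 in all, crops included, and the job is handed in when it is done.

```bash
mkdir -p pics; python3 - <<'E'
from cell import manip
import cv2
for n in("scene","top"):
    p=manip.camera_params(n);print(n,p)
    cv2.imwrite(f"pics/{n}0.png",cv2.resize(manip.camera(n)[:,:,::-1],(800,600),interpolation=cv2.INTER_CUBIC))
print(manip.camera_params("wrist"),manip.tip_reach,manip.read_state())
E
```

```text
scene {'fovy': 44.80355069347681, 'cx': 242.94090184970858, 'cy': 193.29566980987403, 'origin': array([ -385.06383319, -1170.45582162,   605.64000795]), 'attitude': array([-1.97627734, -0.00947766, -0.68186998])}
top {'fovy': 56.65463556495962, 'cx': 256.5806807903449, 'cy': 191.17494473836788, 'origin': array([ 321.93406201, -157.83469208,  979.59486311]), 'attitude': array([-3.01598977, -0.01042767, -1.59348932])}
{'fovy': 62.13035111935767, 'cx': 252.73839353226626, 'cy': 190.6527604248554, 'origin': array([ 291.35125775, -472.855473  ,  383.80446564]), 'attitude': array([ 2.87968862e+00,  8.23041717e-04, -1.15261382e+00])} 14.0 {'clock': 0.1, 'joints': array([-1.21957186e+00,  3.00421796e-01,  1.52152269e+00,  1.72258630e-06,
        1.32071234e+00, -6.65954434e-02]), 'qd': array([-0.00016173, -0.00097645, -0.00269075,  0.00080789, -0.00117385,
        0.00032916]), 'effort': array([ 1.40639506e-03, -5.32645333e+01, -3.53281403e+01,  7.09078484e-02,
        2.34941411e-02, -9.20383377e-05]), 'eef_pos': array([ 223.09486262, -502.47373415,  218.93807018]), 'eef_rot': array([-3.14053095e+00, -7.24817606e-05,  4.17819440e-01]), 'wrist_force': array([-0.70617825,  0.54248309, -0.51181755]), 'moment': array([-0.00757181, -0.01865948, -0.07195603]), 'finger_force': 0.0, 'finger_gap': 94.17550224583285}
```

View pics/top0.png

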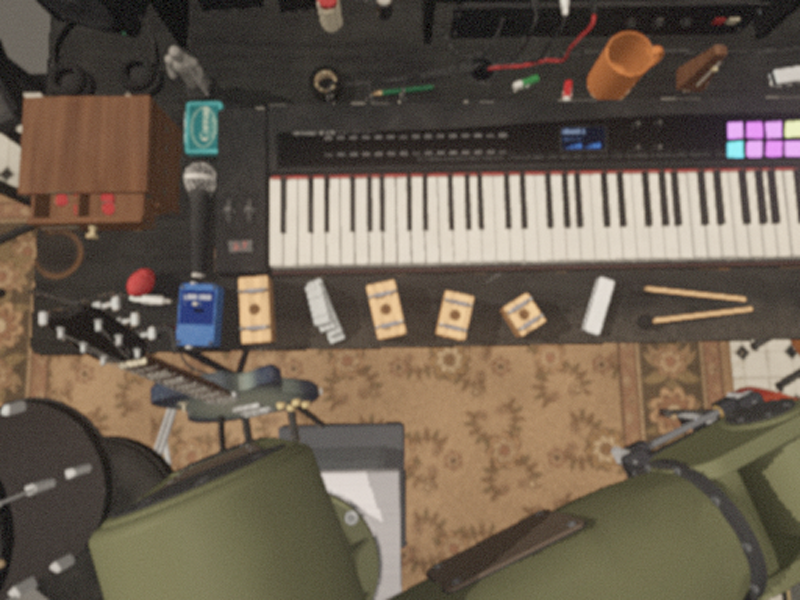

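View pics/scene0.png

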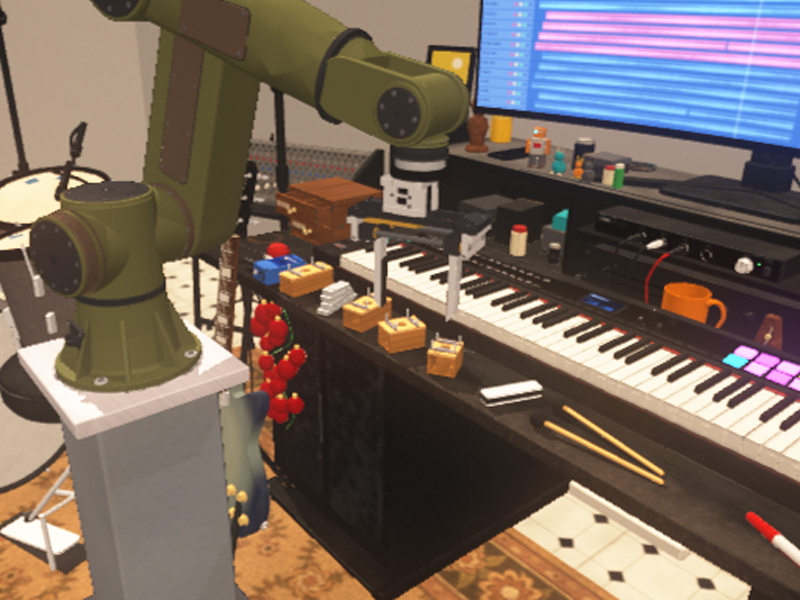

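The top view (800 px) shows, left to right: DI box (199,315), box_a (255,310), the bar pile (323,310), box_b (385,310), box_c (455,315), box_d (524,315) and the harmonica (598,305). The scene view shows the same row, standing in front of the keyboard.

```bash
cat > h.py <<'E'
import numpy as np, cv2
from scipy.spatial.transform import Rotation as Ro
from cell import manip
def K(p,H=384):
    f=H/2/np.tan(np.radians(p["fovy"])/2); return f
def ray(p,uv):
    f=K(p); d=np.array([(uv[0]-p["cx"])/f,(uv[1]-p["cy"])/f,1.]); return Ro.from_euler("xyz",p["attitude"]).apply(d)
def toz(p,uv,z):
    d=ray(p,uv); return p["origin"]+d*(z-p["origin"][2])/d[2]
def proj(p,P):
    c=Ro.from_euler("xyz",p["attitude"]).inv().apply(np.asarray(P,float)-p["origin"]); return np.c_[c[...,0]/c[...,2]*K(p)+p["cx"],c[...,1]/c[...,2]*K(p)+p["cy"]]
def tri(obs):
    A=np.zeros((3,3));b=np.zeros(3)
    for p,uv in obs:
        d=ray(p,uv);d/=np.linalg.norm(d);M=np.eye(3)-np.outer(d,d);A+=M;b+=M@p["origin"]
    return np.linalg.solve(A,b)
def go(x,y,z,yaw):
    "rows units from commanded~measured pose to the target"
    s=manip.read_state();R=Ro.from_euler("xyz",s["eef_rot"])
    t=R.inv().apply(np.array([x,y,z])-s["eef_pos"])/10
    a=-(yaw-s["eef_rot"][2]);a=(a+np.pi/2)%np.pi-np.pi/2
    return np.round(t,2),round(np.degrees(a)/5,2)
E
python3 - <<'E'
from h import *
p=manip.camera_params("top")
for n,u,v,z in[("di",199,315,41),("a",255,310,48),("pile",323,310,40),("b",385,310,48),("c",455,315,48),("d",524,315,48),("harm",598,305,20),("key edge",385,270,60),("desk edge",420,345,0)]: print(n,toz(p,(u*.64,v*.64),z).round())
print(go(330,-90,260,0))
E
```

```text
di [420. 171.  41.]
a [425.  75.  48.]
pile [424. -38.  40.]
b [ 421. -143.   48.]
c [ 410. -261.   48.]
d [ 407. -377.   48.]
harm [ 424. -514.   20.]
key edge [ 487. -145.   60.]
desk edge [ 363. -203.    0.]
(array([ 26.51, -33.37,  -4.07]), np.float64(4.79))
```

```bash
python3 -c "
from h import *
print(go(420,-250,260,0))"
python3 -m creep '[[0,[28.2,-15.1,-4.1],4.8],[0,[28.2,-15.1,-4.1],4.8],[0,[28.2,-15.1,-4.1],4.8],[0,[28.2,-15.1,-4.1],4.8],[0,[28.2,-15.1,-4.1],4.8],[0,[28.2,-15.1,-4.1],4.8],[0,[28.2,-15.1,-4.1],4.8],[0,[28.2,-15.1,-4.1],4.8],[0,[28.2,-15.1,-4.1],4.8],[0,[28.2,-15.1,-4.1],4.8]]' 20
python3 - <<'E'
from h import *
import pickle
p=manip.camera_params("wrist");print(p,manip.read_state()["eef_pos"],manip.read_state()["eef_rot"]);im=manip.camera("wrist");pickle.dump((p,im),open("v1.pkl","wb"))
cv2.imwrite("pics/w1.png",cv2.resize(im[:,:,::-1],(800,600),interpolation=cv2.INTER_CUBIC));print(go(420,-60,260,0))
E
```

```text
(array([ 28.24, -15.09,  -4.09]), np.float64(4.79))
clock: 1.1
eef_pos: [419.1, -250.9, 260.1]
eef_rot: [-3.141, 0.001, -0.002]
wrist_force: [-0.4, -0.3, 0.1]
finger_gap: 47.2
finger_force: 0.0
{'fovy': 62.13035111935767, 'cx': 252.73839353226626, 'cy': 190.6527604248554, 'origin': array([ 493.85030597, -251.69899327,  424.91178238]), 'attitude': array([ 2.87914400e+00, -1.71444758e-04, -1.57232027e+00])} [ 419.06932396 -250.89037635  260.10157974] [-3.14132209e+00  6.36372737e-04 -1.97316449e-03]
(array([  0.05, -19.1 ,   0.02]), np.float64(-0.03))
```

View pics/w1.png

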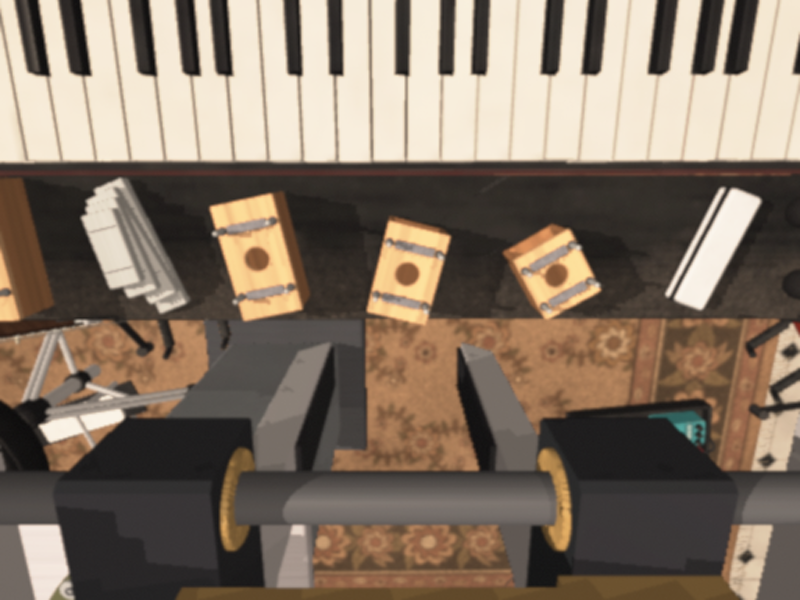

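The wrist view (800 px) shows the pile top near (110,255), box_b (257,258), box_c (408,272), box_d (555,272) and the harmonica (713,248). Box_a is at the left edge.

```bash
python3 -m creep '[[0,[0,-21.5,0],0],[0,[0,-21.5,0],0],[0,[0,-21.5,0],0],[0,[0,-21.5,0],0],[0,[0,-21.5,0],0],[0,[0,-21.5,0],0],[0,[0,-21.5,0],0],[0,[0,-21.5,0],0]]' 20
python3 - <<'E'
from h import *
import pickle
p=manip.camera_params("wrist");im=manip.camera("wrist");pickle.dump((p,im),open("v2.pkl","wb"))
cv2.imwrite("pics/w2.png",cv2.resize(im[:,:,::-1],(800,600),interpolation=cv2.INTER_CUBIC))
E
```

```text
clock: 1.95
eef_pos: [419.9, -36.5, 260.3]
eef_rot: [3.141, 0.0, -0.003]
wrist_force: [0.4, 0.1, 0.0]
finger_gap: 47.1
finger_force: 0.0
```

View pics/w2.png

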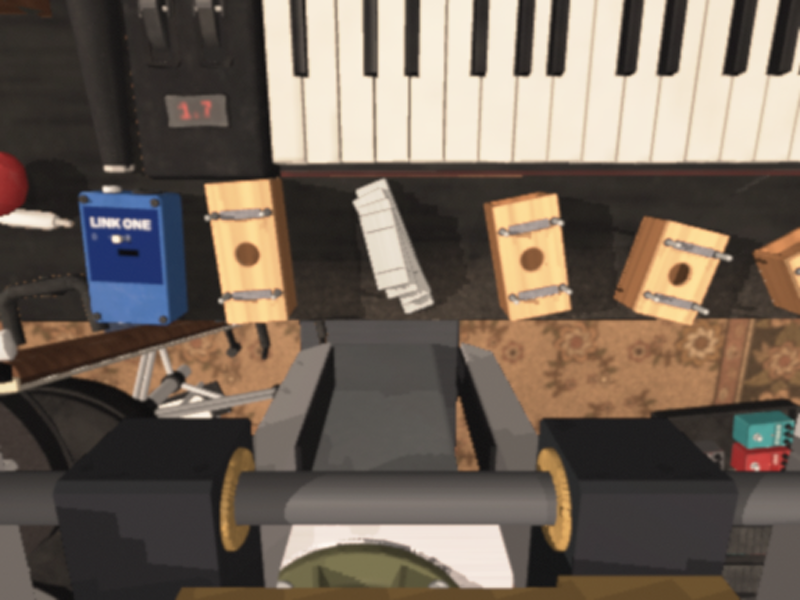

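View 2 shows box_a's hole at (247,254), the pile from (370,185) to (420,305), box_b's hole at (532,259) and box_c's hole at (680,273). Next I'll zoom in on the pile and check box poses with a model overlay.

```bash
cat >> h.py <<'E'
BOX={"a":(110,31),"b":(92,26),"c":(74,22),"d":(56,17)}
def boxpts(n,x,y,yaw):
    L,s=BOX[n];c,si=np.cos(yaw),np.sin(yaw)
    q=np.array([[i*L/2,j*24,44] for i,j in((1,1),(1,-1),(-1,-1),(-1,1))]+[[i*s,j*20,61] for i,j in((1,1),(1,-1),(-1,-1),(-1,1))]+[[0,0,44]],float)
    q[:,:2]=q[:,:2]@np.array([[c,si],[-si,c]])+[x,y];return q
def barpts(L,x,y,yaw,z):
    c,si=np.cos(yaw),np.sin(yaw);q=np.array([[i*L/2,j*13,z] for i,j in((1,1),(1,-1),(-1,-1),(-1,1))],float)
    q[:,:2]=q[:,:2]@np.array([[c,si],[-si,c]])+[x,y];return q
E
python3 - <<'E'
from h import *
import pickle
V=[pickle.load(open(f"v{i}.pkl","rb")) for i in(1,2)]
u=lambda a,b:(a*.64-.2,b*.64-.2)
hole={"a":[None,(247,254)],"b":[(257,258),(532,259)],"c":[(408,272),(680,273)],"d":[(556,274),None]}
st={"a":(1,(239,213),(250,295)),"b":(1,(531,228),(540,293)),"c":(0,(416,247),(403,302)),"d":(0,(551,258),(570,299))}
B={}
for n in "abcd":
    o=[(V[i][0],u(*h)) for i,h in enumerate(hole[n]) if h]
    if len(o)==2: print(n,"tri",tri(o).round(1))
    P=np.mean([toz(p,h,44) for p,h in o],0)
    i,a,b=st[n];d=toz(V[i][0],u(*a),52)-toz(V[i][0],u(*b),52);B[n]=(P[0],P[1],np.arctan2(d[1],d[0]))
    print(n,np.round(B[n],3),np.linalg.norm(d).round(1))
pickle.dump(B,open("B.pkl","wb"))
p1,i1=V[0];p2,i2=V[1]
m=np.hstack([cv2.resize(i1[112:202,50:122],None,fx=6,fy=6,interpolation=2),cv2.resize(i2[112:202,222:280],None,fx=6,fy=6,interpolation=2)])
cv2.imwrite("pics/pile.png",m[:,:,::-1])
out=[]
for (p,im),ns,x0,x1 in((V[0],"bcd",122,392),(V[1],"abc",122,480)):
    k=2.2 if ns=="abc" else 2.2
    c=cv2.resize(im[105:215,x0:x1],None,fx=k,fy=k,interpolation=2)
    for n in ns:
        q=((proj(p,boxpts(n,*B[n]))-[x0-.5,104.5])*k*16).astype(int)
        cv2.polylines(c,[q[:4]],True,(255,0,0),1,cv2.LINE_AA,4)
        for t in q[4:]: cv2.circle(c,tuple(int(v) for v in t),24,(0,0,255),1,cv2.LINE_AA,4)
    out.append(cv2.copyMakeBorder(c,0,0,0,788-c.shape[1],0))
cv2.imwrite("pics/ov.png",np.vstack(out)[:,:,::-1])
E
```

```text
a [4.28039e+02 7.72710e+01 5.20000e-02] 62.9
b tri [ 423.4 -144.    42.3]
b [ 4.23745e+02 -1.44050e+02  2.04000e-01] 51.3
c tri [ 411.8 -261.7   41.2]
c [ 4.12408e+02 -2.60863e+02 -2.22000e-01] 44.1
d [ 410.92  -377.345    0.492] 36.6
```

View pics/pile.png

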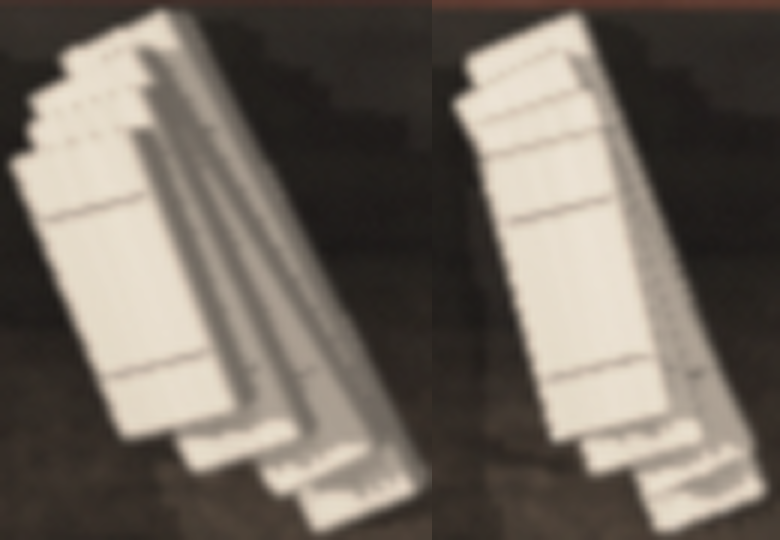

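View pics/ov.png

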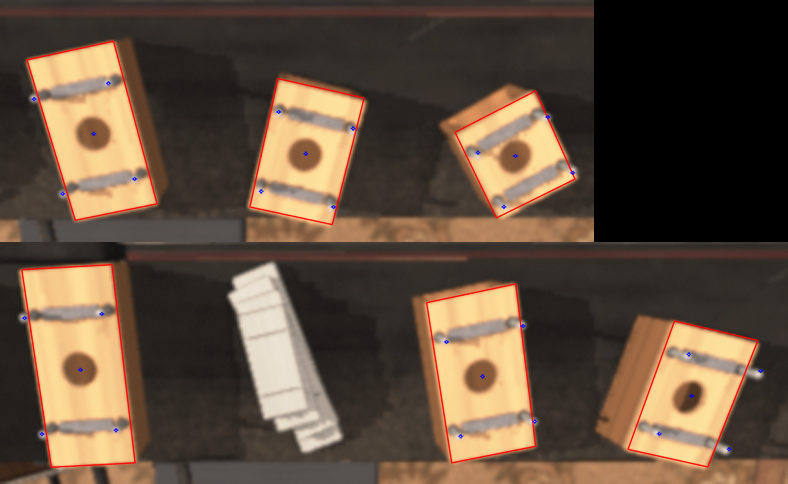

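The box overlays fit the edges, pins and holes within about 1 px. In the pile crop, bar_d's corners are (12,158), (145,128), (240,412) and (125,438) on the left, and (484,158), (603,128), (668,412) and (553,440) on the right. Lower bar ends step out beneath it.

```bash
python3 - <<'E'
from h import *
import pickle
V=[pickle.load(open(f"v{i}.pkl","rb")) for i in(1,2)]
a=[(12,158),(145,128),(240,412),(125,438)];b=[(484,158),(603,128),(668,412),(553,440)]
f=lambda q,x0:(q[0]/6+x0-.5,q[1]/6+112-.5)
P=np.array([tri([(V[0][0],f(x,50)),(V[1][0],f((y[0]-432,y[1]),222))]) for x,y in zip(a,b)])
print(P.round(1));c=P.mean(0)
d=P[0]+P[1]-P[2]-P[3];yaw=np.arctan2(d[1],d[0]);print(c.round(1),np.linalg.norm(d)/2,np.linalg.norm(P[0]+P[3]-P[1]-P[2])/2,yaw)
# other bars: lower/upper end corners in view2 (left,right)
for n,L,z,up,lo,v,x0 in(("c",78,30,((453,103+20),(590,90)),((590,475),(700,440)),1,222),("a",114,10,((466,60),(580,12)),((660,535),(765,492)),1,222),("a1",114,10,((62,62),(165,12)),((318,533),(425,490)),0,50),("c1",78,30,((28,130),(150,88)),((195,472),(298,440)),0,50),("b1",96,20,((32,100),(150,50)),((278,495),(370,450)),0,50)):
    Q=[np.mean([toz(V[v][0],f((q[0]-(432 if v else 0),q[1]),x0),z) for q in e],0) for e in(up,lo)]
    d=Q[0]-Q[1];print(n,((Q[0]+Q[1])/2).round(1),np.linalg.norm(d[:2]).round(1),np.arctan2(d[1],d[0]).round(3))
print(go(c[0],c[1],75,yaw))
E
```

```text
[[456.5 -10.4  39.3]
 [461.8 -34.2  32.7]
 [403.6 -47.5  36.5]
 [398.2 -23.5  37.9]]
[430.  -28.9  36.6] 59.705408246001156 24.809755988300896 0.2228529416427995
c [429.3 -30.2  30. ] 78.0 0.329
a [426.8 -37.7  10. ] 113.1 0.373
a1 [426.4 -38.9  10. ] 112.8 0.385
c1 [428.7 -33.   30. ] 76.2 0.297
b1 [428.6 -36.4  20. ] 93.5 0.417
(array([ 1.02, -0.76, 18.53]), np.float64(-2.59))
```

```bash
python3 -m creep '[[0,[1,-0.75,5],-2.6],[0,[1,-0.75,10],-2.6],[0,[1,-0.75,14],-2.6],[0,[1,-0.75,17],-2.6],[0,[1,-0.75,18.5],-2.6],[0,[1,-0.75,19.5],-2.6],[0,[1,-0.75,20.3],-2.6],[0,[1,-0.75,20.9],-2.6],[0,[1,-0.75,21.3],-2.6],[0,[1,-0.75,21.35],-2.6],[0,[1,-0.75,21.35],-2.6]]' 20
python3 - <<'E'
from h import *
im=manip.camera("wrist");cv2.imwrite("pics/w3.png",cv2.resize(im[:,:,::-1],(800,600),interpolation=2))
E
```

```text
clock: 3.1
eef_pos: [430.1, -27.8, 47.3]
eef_rot: [3.141, -0.0, 0.226]
wrist_force: [0.1, 0.5, 0.2]
finger_gap: 47.2
finger_force: 0.0
```

View pics/w3.png

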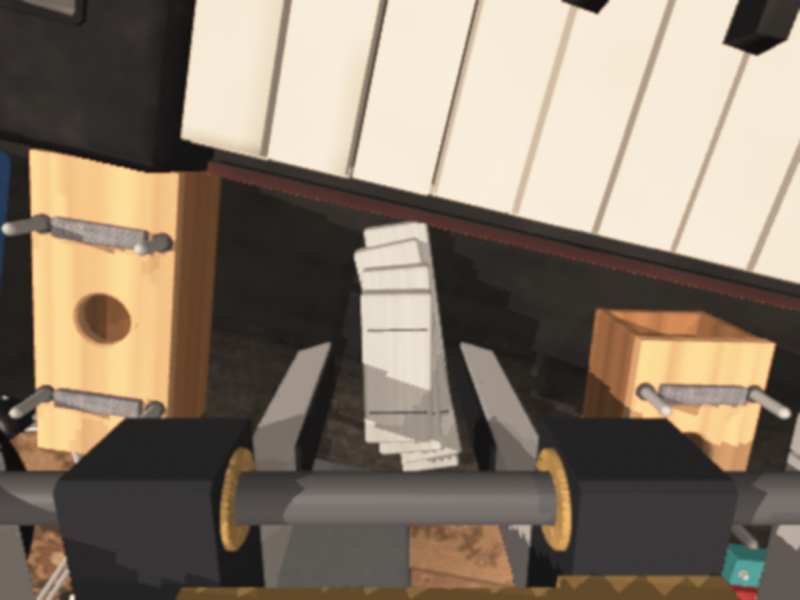

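The fingers straddle the pile evenly, with bar_d aligned between them. Closing.

```bash
python3 -m creep '[[0,[0,0,0.1],0],[-0.2,[0,0,0.1],0],[-0.35,[0,0,0.1],0],[-0.42,[0,0,0.1],0],[-0.5,[0,0,0.1],0],[-0.6,[0,0,0.1],0],[-0.6,[0,0,0.1],0],[-0.6,[0,0,0.1],0]]' 20
python3 -m creep '[[-0.6,[0,0,-0.1],0],[-0.6,[0,0,-0.4],0],[-0.6,[0,0,-1],0],[-0.6,[0,0,-2],0],[-0.6,[0,0,-4],0],[-0.6,[0,0,-7],0],[-0.6,[0,0,-10],0],[-0.6,[0,0,-10],0]]' 20
python3 -c "
from h import *
import pickle
B=pickle.load(open('B.pkl','rb'));print(go(*B['d'][:2],150,B['d'][2]))"
```

```text
clock: 3.95
eef_pos: [429.9, -27.8, 46.0]
eef_rot: [3.142, -0.0, 0.226]
wrist_force: [-0.7, -0.2, 2.6]
finger_gap: 26.0
finger_force: 20.0
clock: 4.75
eef_pos: [431.5, -28.0, 150.0]
eef_rot: [3.139, -0.006, 0.226]
wrist_force: [-0.3, -0.1, -1.5]
finger_gap: 26.0
finger_force: 20.0
(array([-9.830e+00,  3.359e+01,  3.000e-02]), np.float64(-3.05))
```

```bash
python3 -m creep '[[-0.6,[-0.6,2,0],-0.2],[-0.6,[-1.8,6,0],-0.6],[-0.6,[-3,10,0],-1],[-0.6,[-4.1,14,0],-1.4],[-0.6,[-5.3,18,0],-1.8],[-0.6,[-6.4,22,0],-2.1],[-0.6,[-7.6,26,0],-2.5],[-0.6,[-8.8,30,0],-2.8],[-0.6,[-9.5,32.5,0],-3],[-0.6,[-9.8,33.6,0],-3.05],[-0.6,[-9.8,33.6,0],-3.05],[-0.6,[-9.8,33.6,0],-3.05]]' 20
python3 - <<'E'
from h import *
import pickle
B=pickle.load(open('B.pkl','rb'));p=manip.camera_params("wrist");im=manip.camera("wrist").copy()
for q in(boxpts("d",*B["d"]),):
    q=((proj(p,q)+.5)*16).astype(int);cv2.polylines(im,[q[:4]],True,(255,0,0),1,16,4)
s=manip.read_state();q=((proj(p,barpts(60,*s["eef_pos"][:2],s["eef_rot"][2],s["eef_pos"][2]-6))+.5)*16).astype(int);cv2.polylines(im,[q],True,(0,0,255),1,16,4)
cv2.imwrite("pics/w4.png",cv2.resize(im[:,:,::-1],(800,600),interpolation=2))
print(go(*B['d'][:2],64.5,B['d'][2]),s["wrist_force"])
E
```

```text
clock: 5.95
eef_pos: [409.7, -376.1, 145.7]
eef_rot: [-3.141, 0.0, 0.492]
wrist_force: [0.5, 0.5, -0.0]
finger_gap: 25.9
finger_force: 20.0
(array([0.03, 0.18, 8.14]), np.float64(0.0)) [-0.17369111 -0.06398775 -0.11789164]
```

View pics/w4.png

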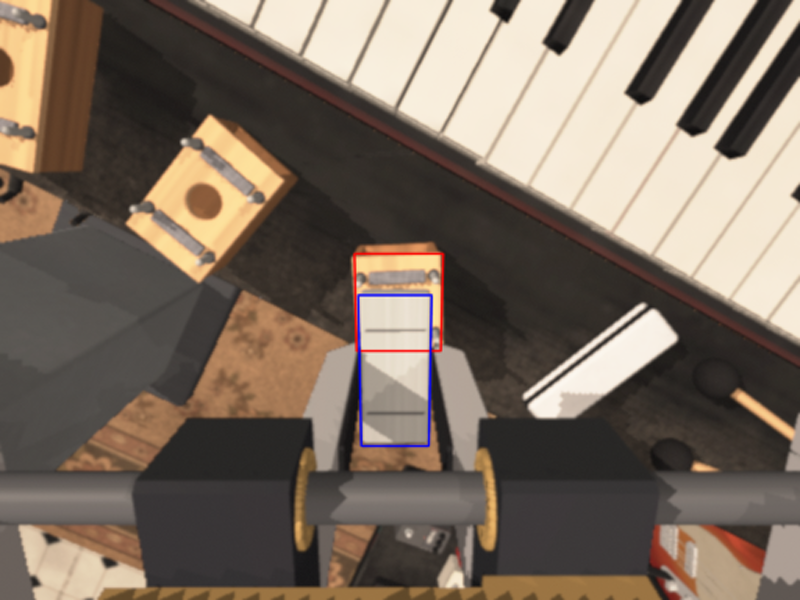

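The bar is centred in the grip (blue outline matches) and the box prediction (red) matches too. Lowering.

```bash
python3 -m creep '[[-0.6,[0,0.15,1],0],[-0.6,[0,0.15,3],0],[-0.6,[0,0.15,5],0],[-0.6,[0,0.15,6.5],0],[-0.6,[0,0.15,7.3],0],[-0.6,[0,0.15,7.7],0],[-0.6,[0,0.15,7.9],0],[-0.6,[0,0.15,8],0],[-0.6,[0,0.15,8.05],0],[-0.6,[0,0.15,8.05],0]]' 20
```

```text
clock: 7.0
eef_pos: [410.4, -378.6, 65.8]
eef_rot: [3.141, -0.0, 0.492]
wrist_force: [0.6, 0.4, 0.1]
finger_gap: 25.9
finger_force: 20.0
```

```bash
python3 -m creep '[[-0.6,[0,0,0.07],0],[-0.6,[0,0,0.14],0],[-0.6,[0,0,0.14],0],[-0.6,[0,0,0.14],0]]' 20; python3 -m creep '[[-0.6,[0,0,0.05],0],[-0.6,[0,0,0.08],0],[-0.6,[0,0,0.08],0],[-0.6,[0,0,0.08],0]]' 20
```

```text
clock: 7.4
eef_pos: [410.3, -378.5, 64.1]
eef_rot: [-3.142, -0.0, 0.492]
wrist_force: [-0.1, -0.6, -0.0]
finger_gap: 25.8
finger_force: 20.0
clock: 7.8
eef_pos: [410.4, -378.6, 64.0]
eef_rot: [3.141, -0.0, 0.492]
wrist_force: [-2.4, 2.7, 8.5]
finger_gap: 25.7
finger_force: 20.0
```

```bash
python3 -m creep '[[-0.55,[0,0,0],0],[-0.4,[0,0,0],0],[-0.2,[0,0,0],0],[-0.1,[0,0,0],0],[-0.1,[0,0,-1],0],[-0.1,[0,0,-3],0],[-0.1,[0,0,-6],0],[-0.1,[0,0,-10],0],[-0.1,[0,0,-14],0],[0,[0,0,-14],0]]' 20
python3 - <<'E'
from h import *
im=manip.camera("wrist");cv2.imwrite("pics/w5.png",cv2.resize(im[:,:,::-1],(800,600),interpolation=2))
print(go(420,-36,205,.31))
E
```

```text
clock: 8.8
eef_pos: [411.6, -379.8, 209.5]
eef_rot: [3.133, -0.002, 0.492]
wrist_force: [-0.3, 0.1, -0.5]
finger_gap: 45.8
finger_force: 0.0
(array([ 1.701e+01, -2.982e+01,  1.000e-02]), np.float64(2.09))
```

View pics/w5.png

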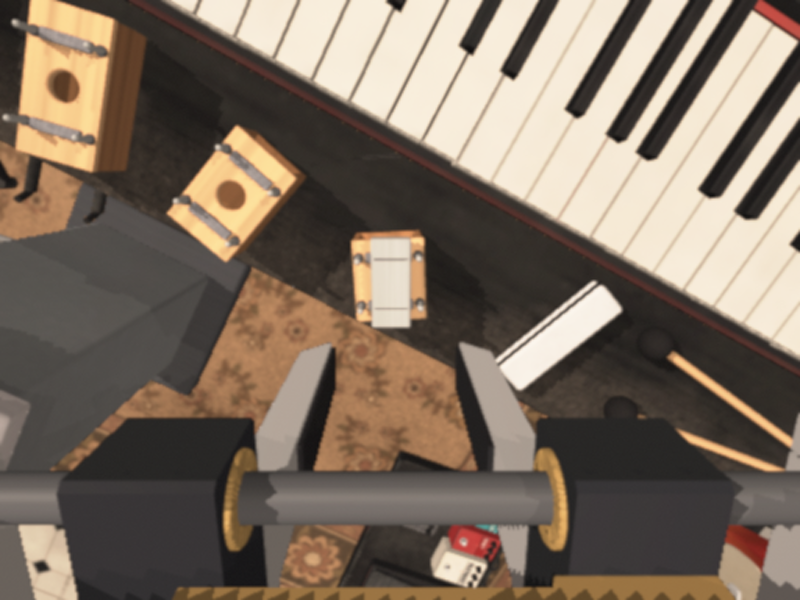

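Bar_d rests on box_d between the pins (bar x 370–411, pins at 361 and 417). Its marks at rows 259 and 308 sit at the strips, so it is about centred. Back to the pile.

```bash
python3 -m creep '[[0,[1.7,-3,0],0.2],[0,[4.2,-7.5,0],0.6],[0,[6.8,-12,0],1],[0,[9.4,-16.5,0],1.4],[0,[12,-21,0],1.8],[0,[14.5,-25.5,0],2],[0,[16.3,-28.7,0],2.1],[0,[17,-29.8,0],2.1],[0,[17,-29.8,0],2.1],[0,[17,-29.8,0],2.1]]' 20
python3 - <<'E'
from h import *
import pickle
p=manip.camera_params("wrist");im=manip.camera("wrist");pickle.dump((p,im),open("v3.pkl","wb"))
c=im.copy()
for L,z,x,y,w in((78,30,429,-31.5,.31),(96,20,428.6,-35,.41),(114,10,426.6,-38,.38)):
    q=((proj(p,barpts(L,x,y,w,z))+.5)*16).astype(int);cv2.polylines(c,[q],True,(255,0,0) if z==30 else (0,0,255),1,16,4)
x0,y0=proj(p,np.array([[428,-34,25.]]))[0].astype(int)
print(x0-60,y0-60)
m=np.hstack([cv2.resize(k[max(y0-60,0):y0+60,x0-40:x0+40],None,fx=5,fy=5,interpolation=2) for k in(im,c)]);cv2.imwrite("pics/w6.png",m[:,:,::-1]);print(max(y0-60,0),x0-40)
E
```

```text
clock: 9.85
eef_pos: [419.2, -35.8, 202.8]
eef_rot: [-3.141, 0.001, 0.309]
wrist_force: [-0.2, -0.5, 0.1]
finger_gap: 46.8
finger_force: 0.0
193 107
107 213
```

View pics/w6.png

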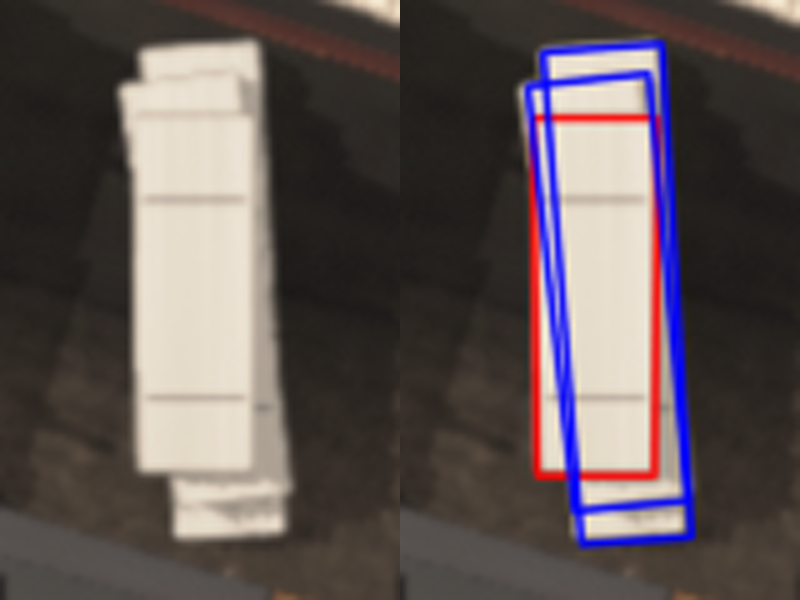

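The pile overlay matches. Bar_c (red) is within about 0.5 px of prediction, and bars b and a (blue) also fit.

```bash
python3 -c "
from h import *
print(go(429.3,-31.2,36.5,.31))"
```

```text
(array([ 1.13, -0.17, 16.64]), np.float64(-0.02))
```

```bash
python3 -m creep '[[0,[1.1,-0.2,3],0],[0,[1.1,-0.2,7],0],[0,[1.1,-0.2,11],0],[0,[1.1,-0.2,13.5],0],[0,[1.1,-0.2,15],0],[0,[1.1,-0.2,16],0],[0,[1.1,-0.2,16.4],0],[0,[1.1,-0.2,16.5],0],[0,[1.1,-0.2,16.5],0],[0,[1.1,-0.2,16.5],0]]' 20; python3 -c "
from h import *
print(go(429.3,-31.2,36.2,.31))"
```

```text
clock: 10.9
eef_pos: [429.6, -30.4, 38.9]
eef_rot: [3.141, -0.001, 0.309]
wrist_force: [-0.4, -0.0, 0.3]
finger_gap: 47.1
finger_force: 0.0
(array([-0.06,  0.06,  0.27]), np.float64(-0.02))
```

```bash
python3 -m creep '[[0,[0,0.05,0.15],0],[0,[0,0.05,0.25],0],[-0.2,[0,0.05,0.25],0],[-0.35,[0,0.05,0.25],0],[-0.42,[0,0.05,0.25],0],[-0.5,[0,0.05,0.25],0],[-0.6,[0,0.05,0.25],0],[-0.6,[0,0.05,0.25],0],[-0.6,[0,0.05,0.25],0]]' 20
python3 -m creep '[[-0.6,[0,0,-0.1],0],[-0.6,[0,0,-0.4],0],[-0.6,[0,0,-1],0],[-0.6,[0,0,-2],0],[-0.6,[0,0,-4],0],[-0.6,[0,0,-7],0],[-0.6,[0,0,-10],0],[-0.6,[0,0,-11],0],[-0.6,[0,0,-11],0]]' 20
python3 -c "
from h import *
import pickle
B=pickle.load(open('B.pkl','rb'));print(go(*B['c'][:2],150,B['c'][2]))"
```

```text
clock: 11.8
eef_pos: [429.4, -30.8, 35.8]
eef_rot: [3.142, -0.0, 0.309]
wrist_force: [0.2, 0.2, 0.6]
finger_gap: 26.1
finger_force: 20.0
clock: 12.7
eef_pos: [429.9, -30.8, 147.0]
eef_rot: [3.14, -0.003, 0.309]
wrist_force: [0.3, -0.3, -1.3]
finger_gap: 25.7
finger_force: 20.0
(array([-8.66, 21.38, -0.3 ]), np.float64(6.08))
```

```bash
python3 -m creep '[[-0.6,[-0.8,2,0],0.5],[-0.6,[-2.2,5.5,0],1.5],[-0.6,[-3.8,9.5,0],2.6],[-0.6,[-5.5,13.5,0],3.8],[-0.6,[-7,17.2,0],4.9],[-0.6,[-8.2,20.2,0],5.7],[-0.6,[-8.6,21.2,0],6],[-0.6,[-8.65,21.4,0],6.1],[-0.6,[-8.65,21.4,0],6.1],[-0.6,[-8.65,21.4,0],6.1]]' 20
python3 - <<'E'
from h import *
import pickle
B=pickle.load(open('B.pkl','rb'));p=manip.camera_params("wrist");im=manip.camera("wrist").copy()
q=((proj(p,boxpts("c",*B["c"]))+.5)*16).astype(int);cv2.polylines(im,[q[:4]],True,(255,0,0),1,16,4)
s=manip.read_state();q=((proj(p,barpts(78,*s["eef_pos"][:2],s["eef_rot"][2],s["eef_pos"][2]-6))+.5)*16).astype(int);cv2.polylines(im,[q],True,(0,0,255),1,16,4)
cv2.imwrite("pics/w7.png",cv2.resize(im[:,:,::-1],(800,600),interpolation=2))
print(go(*B['c'][:2],64.5,B['c'][2]),s["wrist_force"])
E
```

```text
clock: 13.7
eef_pos: [412.1, -259.8, 145.5]
eef_rot: [-3.141, 0.001, -0.221]
wrist_force: [1.1, 0.3, -1.1]
finger_gap: 26.1
finger_force: 20.0
(array([0.04, 0.1 , 8.11]), np.float64(0.0)) [ 0.18497476 -0.29645778 -1.05907302]
```

View pics/w7.png

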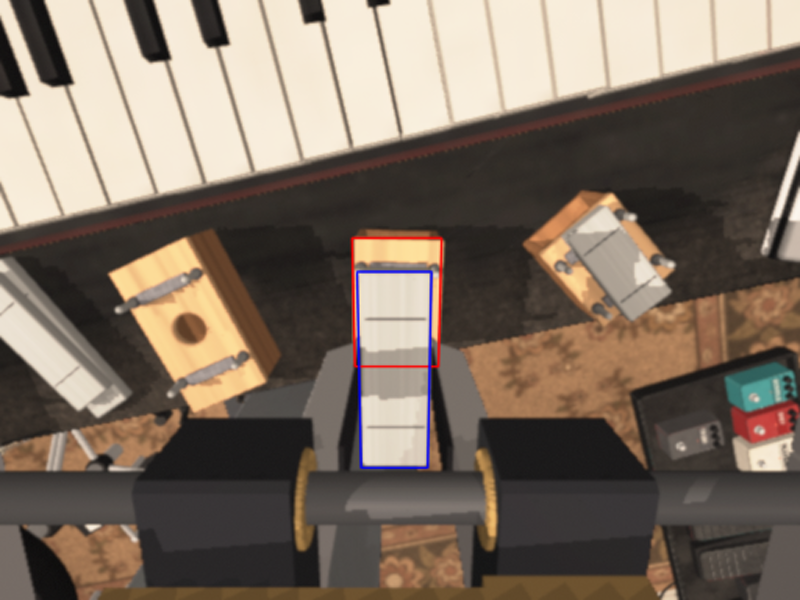

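Bar_c is centred in the grip and lines up over box_c. Lowering.

```bash
python3 -m creep '[[-0.6,[0,0.05,1],0],[-0.6,[0,0.05,3],0],[-0.6,[0,0.05,5],0],[-0.6,[0,0.05,6.5],0],[-0.6,[0,0.05,7.3],0],[-0.6,[0,0.05,7.6],0],[-0.6,[0,0.05,7.8],0],[-0.6,[0,0.05,7.9],0],[-0.6,[0,0.05,7.95],0],[-0.6,[0,0.05,7.95],0],[-0.6,[0,0.05,7.95],0]]' 20
```

```text
clock: 14.85
eef_pos: [412.0, -261.5, 66.5]
eef_rot: [3.141, -0.0, -0.224]
wrist_force: [0.8, -0.3, -1.6]
finger_gap: 25.6
finger_force: 20.0
```

```bash
python3 -m creep '[[-0.6,[0,0,0.07],0],[-0.6,[0,0,0.14],0],[-0.6,[0,0,0.18],0],[-0.6,[0,0,0.18],0]]' 20; python3 -m creep '[[-0.6,[0,0,0.05],0],[-0.6,[0,0,0.1],0],[-0.6,[0,0,0.1],0],[-0.6,[0,0,0.1],0]]' 20
```

```text
clock: 15.25
eef_pos: [411.8, -261.4, 64.4]
eef_rot: [-3.142, 0.0, -0.224]
wrist_force: [-0.2, -0.2, -0.8]
finger_gap: 25.9
finger_force: 20.0
clock: 15.65
eef_pos: [412.0, -261.5, 63.7]
eef_rot: [3.141, -0.0, -0.224]
wrist_force: [-0.7, 0.3, 6.7]
finger_gap: 25.3
finger_force: 20.0
```

```bash
python3 -m creep '[[-0.55,[0,0,0],0],[-0.4,[0,0,0],0],[-0.2,[0,0,0],0],[-0.1,[0,0,0],0],[-0.1,[0,0,-1],0],[-0.1,[0,0,-3],0],[-0.1,[0,0,-6],0],[-0.1,[0,0,-10],0],[-0.1,[0,0,-14],0],[0,[0,0,-14],0]]' 20
python3 -c "
from h import *
print(go(420,-36,205,.41))"
```

```text
clock: 16.65
eef_pos: [413.4, -262.5, 209.2]
eef_rot: [3.138, -0.008, -0.224]
wrist_force: [-0.2, -0.6, -0.9]
finger_gap: 46.5
finger_force: 0.0
(array([ -4.38, -22.23,   0.3 ]), np.float64(-7.26))
```

```bash
python3 -m creep '[[0,[-0.6,-3,0],-1],[0,[-1.4,-7.5,0],-2.5],[0,[-2.3,-12,0],-4],[0,[-3.2,-16.5,0],-5.5],[0,[-4,-20,0],-6.7],[0,[-4.4,-21.8,0],-7.2],[0,[-4.4,-22.2,0],-7.25],[0,[-4.4,-22.2,0],-7.25],[0,[-4.4,-22.2,0],-7.25]]' 20
python3 - <<'E'
from h import *
p=manip.camera_params("wrist");im=manip.camera("wrist")
c=im.copy()
for L,z,x,y,w in((96,20,428.6,-35,.41),(114,10,426.6,-38,.38)):
    q=((proj(p,barpts(L,x,y,w,z))+.5)*16).astype(int);cv2.polylines(c,[q],True,(255,0,0) if z==20 else (0,0,255),1,16,4)
x0,y0=proj(p,np.array([[428,-34,25.]]))[0].astype(int)
m=np.hstack([cv2.resize(k[y0-60:y0+60,x0-40:x0+40],None,fx=5,fy=5,interpolation=2) for k in(im,c)]);cv2.imwrite("pics/w8.png",m[:,:,::-1])
print(go(428.6,-35,26.5,.41))
E
```

```text
clock: 17.55
eef_pos: [418.2, -35.9, 203.3]
eef_rot: [3.142, 0.0, 0.407]
wrist_force: [-0.1, 0.0, -0.5]
finger_gap: 47.3
finger_force: 0.0
(array([ 1.  ,  0.32, 17.68]), np.float64(-0.03))
```

View pics/w8.png

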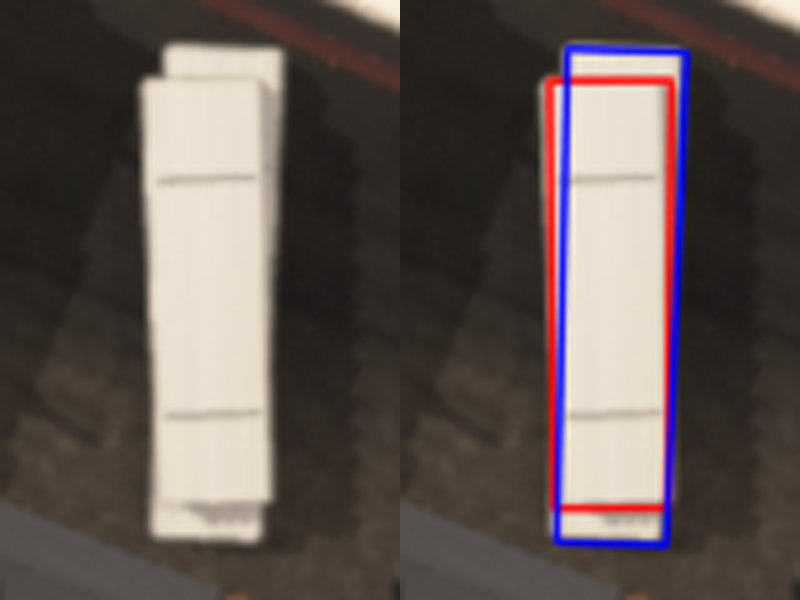

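Bar_b (red) sits slightly left of prediction and about 0.02 rad more turned, so I take (429,−34.6), yaw 0.43. Bar_a (blue) is about 0.8 mm left.

```bash
python3 -c "
from h import *
print(go(429,-34.8,26.2,.432))"; python3 -m creep '[[0,[1.05,0.3,3],-0.3],[0,[1.05,0.3,7],-0.3],[0,[1.05,0.3,11],-0.3],[0,[1.05,0.3,14],-0.3],[0,[1.05,0.3,16],-0.3],[0,[1.05,0.3,17],-0.3],[0,[1.05,0.3,17.4],-0.3],[0,[1.05,0.3,17.5],-0.3],[0,[1.05,0.3,17.5],-0.3],[0,[1.05,0.3,17.5],-0.3]]' 20; python3 -c "
from h import *
print(go(429,-34.8,26.2,.432))"
```

```text
(array([ 1.04,  0.31, 17.71]), np.float64(-0.28))
clock: 18.6
eef_pos: [429.5, -33.9, 29.2]
eef_rot: [3.141, -0.001, 0.435]
wrist_force: [-0.1, 0.4, -0.6]
finger_gap: 47.0
finger_force: 0.0
(array([-0.09,  0.06,  0.3 ]), np.float64(0.04))
```

```bash
python3 -m creep '[[0,[-0.05,0.05,0.15],0],[0,[-0.05,0.05,0.3],0],[-0.2,[-0.05,0.05,0.3],0],[-0.35,[-0.05,0.05,0.3],0],[-0.42,[-0.05,0.05,0.3],0],[-0.5,[-0.05,0.05,0.3],0],[-0.6,[-0.05,0.05,0.3],0],[-0.6,[-0.05,0.05,0.3],0],[-0.6,[-0.05,0.05,0.3],0]]' 20
python3 -m creep '[[-0.6,[0,0,-0.1],0],[-0.6,[0,0,-0.4],0],[-0.6,[0,0,-1],0],[-0.6,[0,0,-2],0],[-0.6,[0,0,-4],0],[-0.6,[0,0,-7],0],[-0.6,[0,0,-10],0],[-0.6,[0,0,-12],0],[-0.6,[0,0,-12],0]]' 20
python3 -c "
from h import *
import pickle
B=pickle.load(open('B.pkl','rb'));print(go(*B['b'][:2],150,B['b'][2]))"
```

```text
clock: 19.5
eef_pos: [428.8, -34.4, 25.5]
eef_rot: [3.142, -0.0, 0.435]
wrist_force: [0.3, 1.0, 0.6]
finger_gap: 25.5
finger_force: 20.0
clock: 20.4
eef_pos: [429.9, -34.6, 148.5]
eef_rot: [3.139, -0.004, 0.435]
wrist_force: [-0.1, 0.2, -2.6]
finger_gap: 25.8
finger_force: 20.0
(array([-5.18,  9.66, -0.14]), np.float64(2.65))
```

```bash
python3 -m creep '[[-0.6,[-0.8,1.5,0],0.4],[-0.6,[-2.2,4,0],1.2],[-0.6,[-3.8,7,0],2],[-0.6,[-4.8,9,0],2.5],[-0.6,[-5.15,9.6,0],2.65],[-0.6,[-5.15,9.65,0],2.65],[-0.6,[-5.15,9.65,0],2.65],[-0.6,[-5.15,9.65,0],2.65]]' 20
python3 -c "
from h import *
import pickle
B=pickle.load(open('B.pkl','rb'));print(go(*B['b'][:2],65.5,B['b'][2]))"
```

```text
clock: 21.2
eef_pos: [422.8, -142.7, 145.3]
eef_rot: [-3.141, 0.0, 0.206]
wrist_force: [-0.1, -0.3, -0.5]
finger_gap: 25.8
finger_force: 20.0
(array([0.06, 0.15, 7.98]), np.float64(0.02))
```

```bash
python3 -m creep '[[-0.6,[0,0.1,1],0],[-0.6,[0,0.1,3],0],[-0.6,[0,0.1,5],0],[-0.6,[0,0.1,6.5],0],[-0.6,[0,0.1,7.3],0],[-0.6,[0,0.1,7.6],0],[-0.6,[0,0.1,7.8],0],[-0.6,[0,0.1,7.9],0],[-0.6,[0,0.1,7.95],0],[-0.6,[0,0.1,7.95],0],[-0.6,[0,0.1,7.95],0]]' 20
python3 -m creep '[[-0.6,[0,0,0.07],0],[-0.6,[0,0,0.14],0],[-0.6,[0,0,0.16],0],[-0.6,[0,0,0.16],0]]' 20
```

```text
clock: 22.3
eef_pos: [423.1, -144.7, 66.2]
eef_rot: [3.141, -0.0, 0.204]
wrist_force: [1.2, 0.5, -0.7]
finger_gap: 26.0
finger_force: 20.0
clock: 22.7
eef_pos: [423.0, -144.6, 64.3]
eef_rot: [-3.142, 0.0, 0.204]
wrist_force: [-0.3, -0.1, 0.1]
finger_gap: 25.5
finger_force: 20.0
```

```bash
python3 -m creep '[[-0.6,[0,0,0.05],0],[-0.6,[0,0,0.1],0],[-0.6,[0,0,0.1],0],[-0.6,[0,0,0.1],0]]' 20
```

```text
clock: 23.1
eef_pos: [423.1, -144.7, 63.5]
eef_rot: [3.141, -0.0, 0.204]
wrist_force: [-1.0, 0.1, 2.1]
finger_gap: 25.9
finger_force: 20.0
```

```bash
python3 -m creep '[[-0.6,[0,0,0.04],0],[-0.55,[0,0,0.04],0],[-0.4,[0,0,0.04],0],[-0.2,[0,0,0.04],0],[-0.1,[0,0,0],0],[-0.1,[0,0,-1],0],[-0.1,[0,0,-3],0],[-0.1,[0,0,-6],0],[-0.1,[0,0,-10],0],[-0.1,[0,0,-14],0],[0,[0,0,-14],0]]' 20
python3 -c "
from h import *
print(go(420,-37,205,.385))"
```

```text
clock: 24.2
eef_pos: [424.6, -145.3, 208.8]
eef_rot: [3.137, -0.007, 0.204]
wrist_force: [-0.0, -0.2, -0.2]
finger_gap: 45.9
finger_force: 0.0
(array([  1.74, -10.7 ,   0.34]), np.float64(-2.07))
```

```bash
python3 -m creep '[[0,[0.3,-2,0],-0.4],[0,[0.9,-5.5,0],-1.1],[0,[1.5,-9,0],-1.8],[0,[1.75,-10.5,0],-2.1],[0,[1.75,-10.7,0],-2.1],[0,[1.75,-10.7,0],-2.1],[0,[1.75,-10.7,0],-2.1]]' 20
python3 - <<'E'
from h import *
p=manip.camera_params("wrist");im=manip.camera("wrist")
def bar(im,p,L,x,y,w,z):
    q=proj(p,barpts(L,x,y,w,z)).astype(np.float32);m=np.zeros(im.shape[:2],np.uint8)
    cv2.fillConvexPoly(m,q.astype(int),255);m=cv2.dilate(m,np.ones((9,9)))
    g=((im.min(2)>110)&(m>0)).astype(np.uint8)
    c=max(cv2.findContours(g,0,1)[0],key=cv2.contourArea)
    b=cv2.boxPoints(cv2.minAreaRect(c));P=np.array([toz(p,t,z) for t in b]);e=[P[1]-P[0],P[2]-P[1]];e.sort(key=np.linalg.norm)
    return P.mean(0).round(1),[np.linalg.norm(t).round(1) for t in e],((np.arctan2(e[1][1],e[1][0])+np.pi/2)%np.pi-np.pi/2).round(3)
r=bar(im,p,114,427,-37,.385,10);print(r)
print(go(r[0][0],r[0][1],17,r[2]))
E
```

```text
clock: 24.9
eef_pos: [418.5, -37.0, 203.3]
eef_rot: [3.142, 0.0, 0.386]
wrist_force: [-0.4, 0.1, 0.4]
finger_gap: 46.8
finger_force: 0.0
(array([427. , -38.2,  10. ]), [np.float64(26.2), np.float64(113.1)], np.float64(0.399))
(array([ 0.75,  0.43, 18.63]), np.float64(-0.15))
```

```bash
python3 -m creep '[[0,[0.75,0.4,3],-0.15],[0,[0.75,0.4,7],-0.15],[0,[0.75,0.4,11],-0.15],[0,[0.75,0.4,14.5],-0.15],[0,[0.75,0.4,16.8],-0.15],[0,[0.75,0.4,18],-0.15],[0,[0.75,0.4,18.3],-0.15],[0,[0.75,0.4,18.4],-0.15],[0,[0.75,0.4,18.4],-0.15],[0,[0.75,0.4,18.4],-0.15]]' 20; python3 -c "
from h import *
print(go(427,-37.9,16.5,.395))"
```

```text
clock: 25.95
eef_pos: [427.5, -37.3, 20.2]
eef_rot: [3.141, -0.001, 0.4]
wrist_force: [0.1, -0.1, 0.1]
finger_gap: 47.1
finger_force: 0.0
(array([-0.07,  0.04,  0.37]), np.float64(0.06))
```

```bash
python3 -m creep '[[0,[-0.05,0.05,0.15],0],[0,[-0.05,0.05,0.3],0],[-0.2,[-0.05,0.05,0.3],0],[-0.35,[-0.05,0.05,0.3],0],[-0.42,[-0.05,0.05,0.3],0],[-0.5,[-0.05,0.05,0.3],0],[-0.6,[-0.05,0.05,0.3],0],[-0.6,[-0.05,0.05,0.3],0],[-0.6,[-0.05,0.05,0.3],0]]' 20
python3 -m creep '[[-0.6,[0,0,-0.1],0],[-0.6,[0,0,-0.4],0],[-0.6,[0,0,-1],0],[-0.6,[0,0,-2],0],[-0.6,[0,0,-4],0],[-0.6,[0,0,-7],0],[-0.6,[0,0,-10],0],[-0.6,[0,0,-13],0],[-0.6,[0,0,-13],0]]' 20
python3 -c "
from h import *
import pickle
B=pickle.load(open('B.pkl','rb'));print(go(*B['a'][:2],150,B['a'][2]))"
```

```text
clock: 26.85
eef_pos: [426.6, -37.8, 16.4]
eef_rot: [-3.142, 0.0, 0.4]
wrist_force: [-0.5, 0.2, 1.9]
finger_gap: 26.0
finger_force: 19.9
clock: 27.75
eef_pos: [428.2, -38.1, 150.5]
eef_rot: [3.138, -0.006, 0.4]
wrist_force: [-0.0, -0.5, -1.0]
finger_gap: 25.6
finger_force: 19.9
(array([  4.48, -10.63,   0.03]), np.float64(4.0))
```

```bash
python3 -m creep '[[-0.6,[0.7,-1.6,0],0.6],[-0.6,[2,-4.6,0],1.7],[-0.6,[3.3,-7.8,0],2.9],[-0.6,[4.2,-10,0],3.7],[-0.6,[4.45,-10.6,0],4],[-0.6,[4.45,-10.6,0],4],[-0.6,[4.45,-10.6,0],4],[-0.6,[4.45,-10.6,0],4]]' 20
python3 - <<'E'
from h import *
import pickle
B=pickle.load(open('B.pkl','rb'));p=manip.camera_params("wrist");im=manip.camera("wrist").copy()
q=((proj(p,boxpts("a",*B["a"]))+.5)*16).astype(int);cv2.polylines(im,[q[:4]],True,(255,0,0),1,16,4)
s=manip.read_state();q=((proj(p,barpts(114,*s["eef_pos"][:2],s["eef_rot"][2],s["eef_pos"][2]-6.4))+.5)*16).astype(int);cv2.polylines(im,[q],True,(0,0,255),1,16,4)
cv2.imwrite("pics/w9.png",cv2.resize(im[:,:,::-1],(800,600),interpolation=2))
print(go(*B['a'][:2],66,B['a'][2]))
E
```

```text
clock: 28.55
eef_pos: [426.2, 76.6, 146.2]
eef_rot: [3.142, 0.0, 0.051]
wrist_force: [0.1, 1.5, -1.6]
finger_gap: 25.6
finger_force: 19.9
(array([ 0.18, -0.06,  8.03]), np.float64(-0.01))
```

View pics/w9.png

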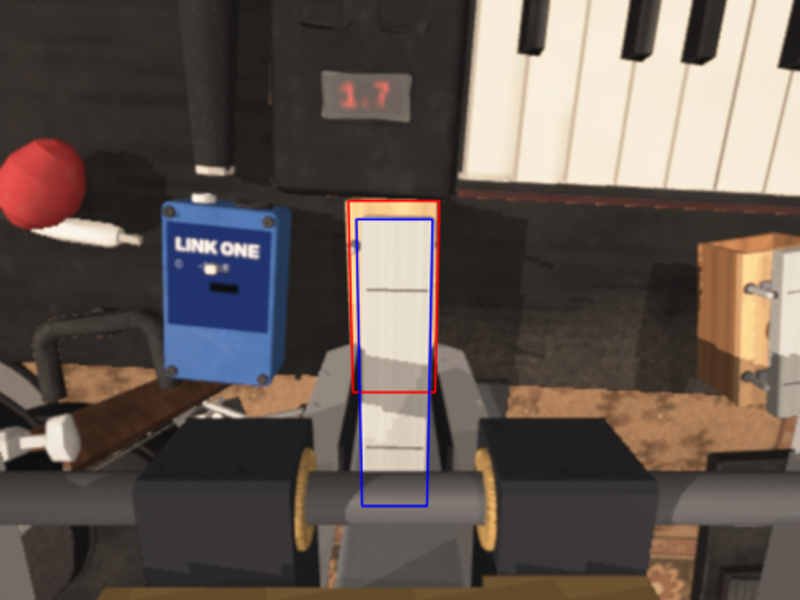

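Bar_a matches its predicted outline, and box_a (red) is in line. Lowering.

```bash
python3 -m creep '[[-0.6,[0.15,-0.05,1],0],[-0.6,[0.15,-0.05,3],0],[-0.6,[0.15,-0.05,5],0],[-0.6,[0.15,-0.05,6.5],0],[-0.6,[0.15,-0.05,7.3],0],[-0.6,[0.15,-0.05,7.6],0],[-0.6,[0.15,-0.05,7.8],0],[-0.6,[0.15,-0.05,7.9],0],[-0.6,[0.15,-0.05,7.9],0],[-0.6,[0.15,-0.05,7.9],0]]' 20
python3 -m creep '[[-0.6,[0,0,0.07],0],[-0.6,[0,0,0.14],0],[-0.6,[0,0,0.14],0],[-0.6,[0,0,0.14],0]]' 20
```

```text
clock: 29.6
eef_pos: [428.0, 77.7, 67.7]
eef_rot: [-3.142, -0.001, 0.051]
wrist_force: [1.1, 0.0, -0.5]
finger_gap: 26.1
finger_force: 19.9
clock: 30.0
eef_pos: [427.8, 77.7, 65.9]
eef_rot: [-3.142, 0.0, 0.051]
wrist_force: [0.1, 0.4, -1.0]
finger_gap: 25.7
finger_force: 19.9
```

```bash
python3 -m creep '[[-0.6,[0,0,0.05],0],[-0.6,[0,0,0.1],0],[-0.6,[0,0,0.12],0],[-0.6,[0,0,0.12],0]]' 20; python3 -m creep '[[-0.6,[0,0,0.04],0],[-0.6,[0,0,0.07],0],[-0.6,[0,0,0.07],0]]' 20
```

```text
clock: 30.4
eef_pos: [427.8, 77.7, 64.7]
eef_rot: [-3.142, 0.0, 0.051]
wrist_force: [0.0, 0.1, -0.4]
finger_gap: 25.2
finger_force: 19.9
clock: 30.7
eef_pos: [427.9, 77.7, 64.3]
eef_rot: [-3.142, -0.0, 0.051]
wrist_force: [-3.0, 0.0, 5.1]
finger_gap: 25.7
finger_force: 19.9
```

Contact. I'll release, then back off to a spot where all four boxes are in view.

```bash
python3 -m creep '[[-0.55,[0,0,0],0],[-0.4,[0,0,0],0],[-0.2,[0,0,0],0],[-0.1,[0,0,0],0],[-0.1,[0,0,-1],0],[-0.1,[0,0,-3],0],[-0.1,[0,0,-6],0],[-0.1,[0,0,-10],0],[-0.1,[0,0,-14],0],[-0.1,[0,0,-18],0],[0,[0,0,-20],0],[0,[0,0,-20],0]]' 20
python3 -m creep '[[0,[0,3,-1],0],[0,[0,7,-3],0],[0,[0,11,-5],0],[0,[0,15,-7],0],[0,[0,19,-9],0],[0,[0,22,-10],0],[0,[0,23,-10],0],[0,[0,23,-10],0],[0,[0,23,-10],0]]' 20
python3 - <<'E'
from h import *
import pickle
B=pickle.load(open('B.pkl','rb'));p=manip.camera_params("wrist");im=manip.camera("wrist").copy();o=im.copy()
for n,L in zip("abcd",(114,96,78,60)):
    q=proj(p,boxpts(n,*B[n]));cv2.polylines(im,[((q[:4]+.5)*16).astype(int)],True,(255,0,0),1,16,4)
    q=proj(p,barpts(L,*B[n],58));cv2.polylines(im,[((q+.5)*16).astype(int)],True,(0,0,255),1,16,4)
cv2.imwrite("pics/w10.png",cv2.resize(im[80:280],None,fx=1.5625,fy=1.5625,interpolation=2)[:,:,::-1])
E
```

```text
clock: 31.9
eef_pos: [428.5, 77.8, 267.3]
eef_rot: [-3.141, -0.005, 0.051]
wrist_force: [0.8, 0.9, -0.2]
finger_gap: 47.2
finger_force: 0.0
clock: 32.8
eef_pos: [439.4, -151.0, 363.0]
eef_rot: [-3.141, 0.001, 0.052]
wrist_force: [0.2, 0.3, -0.4]
finger_gap: 46.9
finger_force: 0.0
```

View pics/w10.png

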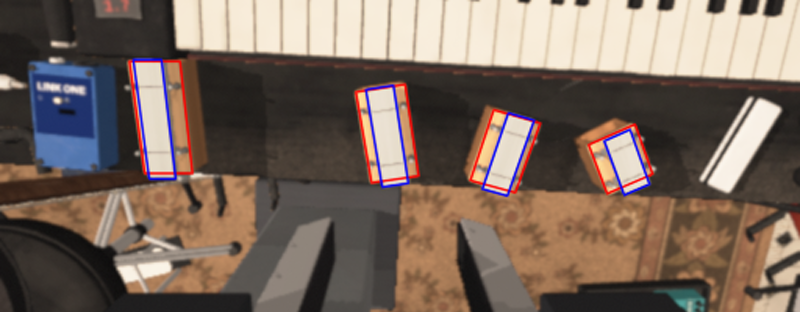

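All four bars coincide with the ideal outlines (blue), and the boxes are where they were (red). Handing in.

```bash
python3 -c "
from cell import manip
print(manip.sign_off())"
```

```text
the job is handed in; nothing more can be done
None
```

I laid all four bars on their matching boxes and handed the job in at about 33 s; the last picture showed them centred with the boxes unmoved, but the hand-in returned no verdict.

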